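# Take the filter cartridge out of the air sampler for weighing

### The arm

A 6-joint arm with a two-finger parallel gripper is mounted at the origin on a cart in front of the work surface, level with it; the furniture and walls round the work are solid. World frame = base frame: x ahead of the robot, y to its left, z up, the work surface at z = 0. Lengths are in mm, angles in rad, forces in N, time in s.
With the tool pointing down it reaches from about 350 to 875 mm from the base axis. Payload 4.2 kg.
Tool frame: the origin (TCP) lies on the centre line of the jaws, within the pads' length; the fingertips stand 25 mm ahead of it and the grasp point (between the pads) lies 6 mm ahead of it; z points along the fingers, y is the direction in which the jaws open and shut (so a half turn about z gives the same grasp; the last joint's range is limited). The gripper opens to 85 mm and grips with 20 to 120 N. Pads are 22 mm wide; open, the fingers measure 114 mm over their backs; the gripper's body (76 mm by 85 mm) begins 54 mm behind the grasp point. The pads swing forward as they close: fully open they stand 13 mm farther back than shut.
Start: joints at [1.534, 0.385, 0.008, 0, -1.194, -0.259], TCP at [182.158, 597.844, 256.312] pointing down, gripper open.
Joint ranges: [-3.14, 3.14], [-1.21, 2.06], [-1.07, 1.41], [-3.16, 2.05], [-2.99, -0.16], [-3.1, 3.1]. Speed limits (rad/s): [2.79, 2.79, 3.14, 3.14, 3.14, 3.14].

### API

Orientations are given as a unit quaternion [x, y, z, w].
In Python, from bench import arm gives the robot as it stands.
- The arm moves only by the tool drive_tool, never from a script. Its argument "plan" is a list of rows, each a list of 2 entries, a list of its own where there are three numbers: the shift along the tool's x, y, z in m, then the turn about the tool's z in degrees. A call has 1 to 12 rows; each row shifts and turns the commanded pose from where the row before left it, along the tool's axes as they then stand; what a row does not reach is not made up. A row lasts 1/8 s, in which the tool goes at most 62.5 mm and 10.7 degrees, less where a joint would pass 70% of its speed; a pose out of reach is approached as far as the arm can. A call with a gripper value outside its range is refused whole. "fingers" is the closure, from -1 (fully open) to 1 (shut), so that 0 is half open, set as the call begins (left out, the last holds). The fingers move at their own pace and stop on an object; the grip force is fixed at half the most. Time passes only in rows, so rows that do not move let the fingers close. It gives the time, the measured TCP pose, the force and the opening at its end, in the units of the state.
- arm.read_state(): the state, without advancing time (a new reading comes with each control period).
- arm.get_image(name): name is "scene" or "top" or "wrist"; returns a dict with "image" (400x640x3 uint8, red, green, blue), "K" (3x3 intrinsics, pixels), "R" (3x3) and "t" (3): a world point X has camera coordinates R X + t. Camera axes: x right, y down, z forward; pixel columns grow to the right and rows downward; lengths in mm; the calibration is good to about 2 mm. A picture is of the moment at which its call begins. There is no depth.
- arm.job_done(): hands the job in, once; it reports no verdict.
The state is a dict: "clock": time; "joints": joint angles; "joint_vel": joint speeds; "joint_efforts": joint torques, N m; "position": TCP position; "ee_rot": TCP orientation; "contact_force": force on the tool from outside, world axes, zero at the start; "wrist_torque": the same for the moment, N m; "gripper_width": finger opening in mm.
Only numpy, scipy, OpenCV 4.12 (cv2) and the standard library are available. Lean on these libraries where they do the work, as an engineer would, in place of code of your own. Each camera call takes 0.05 s, during which the arm holds its last target.

### The job

The air sampler's filter cartridge has to be weighed: pinch its two sprung tabs together so that it unsnaps, lift it out of the bay, and set it down (do not drop it) upright near the middle of the scale's pan and let go. Then push the sampler's dust shutter fully shut over the empty bay. Do not tip the cartridge over, and leave the other things on the bench where they are.

Things in the scene. Friction and masses are not known exactly. Their poses are not given: they have to be found in the camera images.
- housing: Air sampler: fixed white box, small black blank display on its front (-x) face, 200 (x) x 116 (y) x 85 mm (z, flat deck), hose port at the far end. Origin: centre of its underside. The deck has an open bay 72 (x) x 60 (y) mm, centred 44 mm ahead (+x) of the origin. Thin aluminium strips, 5 mm high, run along x near both long edges of the deck (|y| = 44 to 54 mm).
- bay (a point): Centre of the bay's mouth, level with the deck (85 mm above the worktop). Axes as the housing's.
- cartridge: White filter cartridge, 119 mm tall, about 0.19 kg: block 66 (x) x 56 (y) x 45 mm with an upright core 60 x 28 mm on it and two grey ribbed tabs beside the core at +y and -y. Origin: centre of its underside, z up. Starts snapped in the bay, axes parallel to the housing's, underside 19 mm above the worktop, tabs standing out of the deck. Underside clears the deck after 66 mm of lift.
- grip (a point): Point on the cartridge's axis midway between the tabs, 98 mm above its underside: the height to pinch, along the cartridge's y. The tabs are 40 mm wide (x), outer faces 60 mm apart (y), ribbed from 77 to 120 mm above the underside (10 to 54 mm above the deck while seated). The cartridge can be carried by its squeezed tabs.
- tab_left (a joint): Inward travel of the tab at the cartridge's +y side: 0 = sprung out, 0.008 m = fully in (both in: 44 mm over the outer faces). Spring 900 N/m, 7 N when fully in. Hooks at the tabs' feet hold the cartridge under the bay's lips with 2 mm of vertical play; both tabs 5 mm or more in free it. Guides leave 2 to 3 mm of side play while it is drawn straight up.
- tab_right (a joint): The same for the tab at the cartridge's -y side.
- shutter (a joint): Travel of the dust shutter, an aluminium plate 84 x 88 mm on the deck that slides along the housing's +x: 0 = fully open (plate on the near part of the deck), 0.092 m = fully shut over the bay, against its end stop. Starts 0 to 12 mm from open. Friction about 1.5 N, stays where it is left; the seated cartridge blocks it.
- shutter_pull (a point): Centre of the top edge of the shutter's black upright pull: 12 mm thick along the housing's x, 54 mm wide along its y, standing 30 mm up from the deck (top at 117 mm above the worktop). It moves with the shutter: its x in the housing frame is -82 mm when open, +10 mm when shut.
- scale: Fixed flat scale, 170 x 230 mm: white 24 mm thick body with a raised blue pan, and buttons at its -y end. Origin: centre of its underside on the worktop. (Surroundings: a tall black cabinet, much higher than the arm's wrist, stands to the right of the worktop at about x > 0.6 m, y < -0.4 m.)
- pan (a point): Centre of the pan's flat top, 37 mm above the worktop; the pan is 148 (x) x 154 (y) mm.
- beaker: Bystander, leave alone: small empty glass beaker, 51 mm wide, 68 mm tall. Origin: centre of its underside.
- bottle_white: Bystander, leave alone: white bottle with a screw cap, 49 mm wide, 110 mm tall. Origin: centre of its underside.

How it is judged:
By the outcome, as a careful person would: the job done as asked, in the order asked, and still so for the second after the job is handed in, with the robot touching nothing.
It also fails if it takes over 56 s, if anything falls off the work surface, if the arm or the gripper's body presses on something with over 40 N, if the wrist force passes 120 N, or if a joint passes its speed limit or range.

## Working session

There is one attempt and no reset: what is moved stays moved. The work goes in short steps, Python scripts to look and compute and a tool call to move; the robot and the scene stay as the last step left them, time stands still between calls to the robot, and variables do not carry over. Pictures are saved under pics/ and viewed, and the job is handed in when it is done.

Besides the shell and the picture viewer there is one more tool, called by a JSON object that holds its "fn" and its "kwargs", one argument or row to a line. drive_tool: Moves the arm, as the interface text tells. Its arguments: {"type":"object","properties":{"plan":{"type":"array"},"fingers":{"type":"number"}},"required":["plan"]}

```bash
mkdir -p pics; python3 - <<'E'
from bench import arm
import cv2,numpy as np
s=arm.read_state(); print(s)
import pickle
for n in ["scene","top","wrist"]:
    d=arm.get_image(n); cv2.imwrite(f"pics/{n}0.png",d["image"][:,:,::-1]); pickle.dump(d,open(f"{n}0.pkl","wb"))
    print(n,d["K"].tolist(),np.round(d["R"],4).tolist(),np.round(d["t"],1).tolist())
E
```

```text
{'clock': 0.0, 'joints': array([ 1.53358333e+00,  3.85580089e-01,  6.59005591e-03, -5.13615895e-04,
       -1.19402978e+00, -2.58602623e-01]), 'joint_vel': array([ 0.00070314, -0.0021882 ,  0.00065654,  0.00046283, -0.00088553,
        0.00062768]), 'joint_efforts': array([ 1.62124534e-04, -3.92290127e+01,  1.88404298e+01,  4.18633059e+00,
       -4.64831319e-03, -3.39921755e-06]), 'position': array([182.01908435, 597.33051718, 255.19117285]), 'ee_rot': array([ 9.89066960e-01, -1.47462728e-01, -1.14416019e-04,  1.13130746e-03]), 'contact_force': array([1.0091814 , 0.43516242, 0.33316112]), 'wrist_torque': array([ 0.01141386, -0.03182998, -0.03866584]), 'gripper_width': 85.39821496232963}
scene [[407.3555414912731, 0.0, 312.23945826619143], [0.0, 407.3555414912731, 203.4591829397428], [0.0, 0.0, 1.0]] [[0.6055, -0.7956, 0.0211], [-0.4571, -0.3694, -0.8091], [0.6515, 0.4802, -0.5873]] [-267.1, 395.4, 797.4]
top [[400.57963533549844, 0.0, 313.64282970999864], [0.0, 400.57963533549844, 203.52096959419617], [0.0, 0.0, 1.0]] [[0.0266, -0.9996, 0.0052], [-0.9742, -0.0271, -0.2241], [0.2241, 0.0009, -0.9746]] [77.7, 617.0, 1045.8]
wrist [[354.0445883006328, 0.0, 324.3378391667977], [0.0, 354.0445883006328, 199.8900573254072], [0.0, 0.0, 1.0]] [[-0.2912, -0.9567, 0.0018], [-0.9171, 0.2797, 0.2841], [-0.2723, 0.081, -0.9588]] [625.5, -36.7, 380.0]
```

View pics/scene0.png

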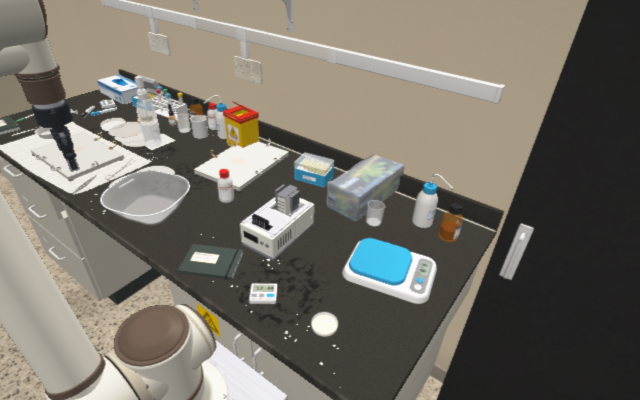

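View pics/top0.png

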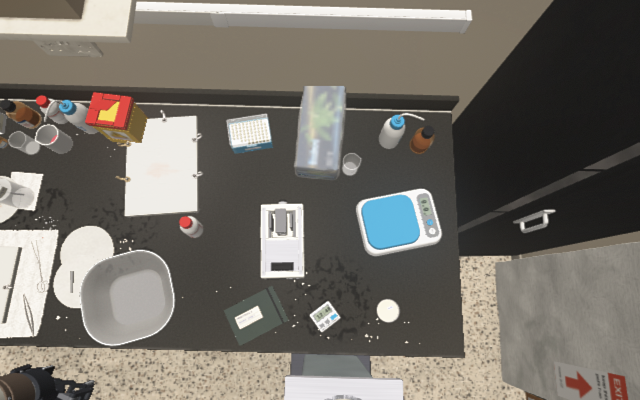

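View pics/wrist0.png

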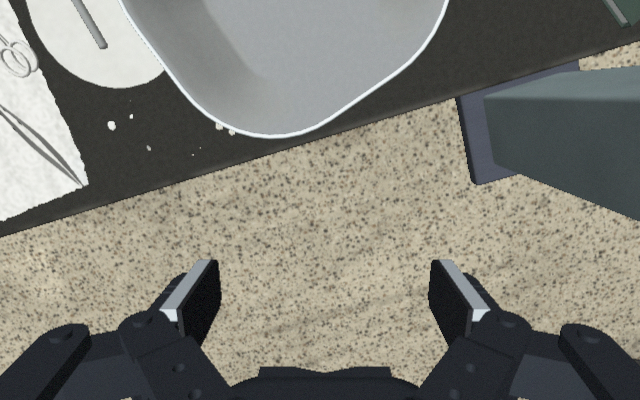

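```bash
python3 - <<'E'
import cv2
a=cv2.imread("pics/top0.png"); b=cv2.imread("pics/scene0.png")
cv2.imwrite("pics/t_h.png",cv2.resize(a[190:290,240:340],None,fx=6,fy=6,interpolation=cv2.INTER_CUBIC))
cv2.imwrite("pics/t_s.png",cv2.resize(a[180:265,345:445],None,fx=6,fy=6,interpolation=cv2.INTER_CUBIC))
cv2.imwrite("pics/s_h.png",cv2.resize(b[170:270,220:340],None,fx=6,fy=6,interpolation=cv2.INTER_CUBIC))
cv2.imwrite("pics/s_s.png",cv2.resize(b[230:305,340:440],None,fx=6,fy=6,interpolation=cv2.INTER_CUBIC))
E
```

```text
(no output)
```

View pics/t_h.png

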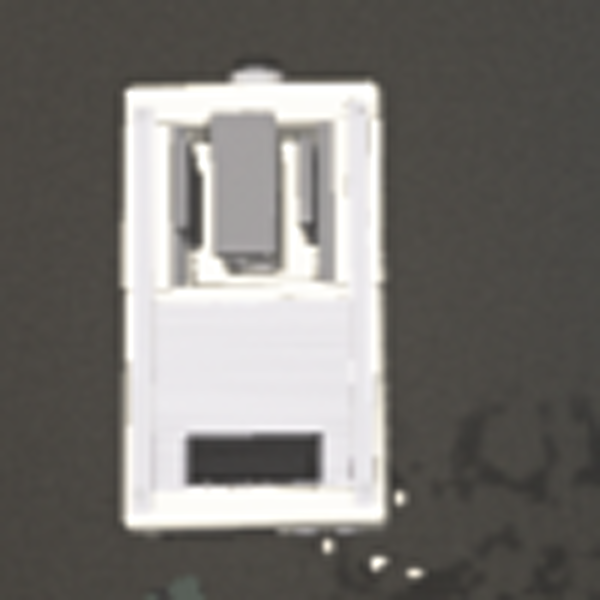

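View pics/t_s.png

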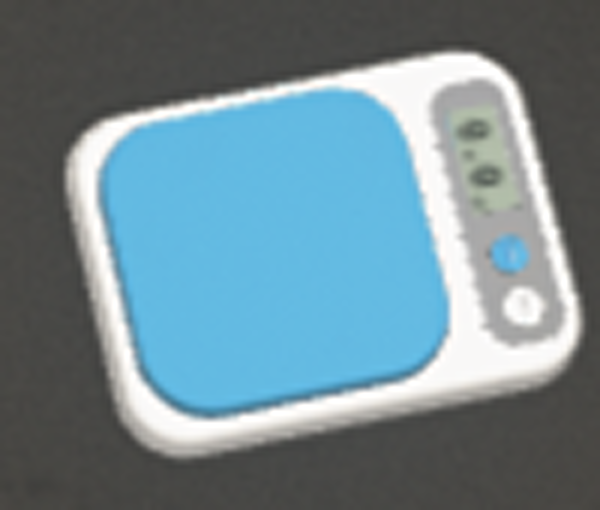

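View pics/s_h.png

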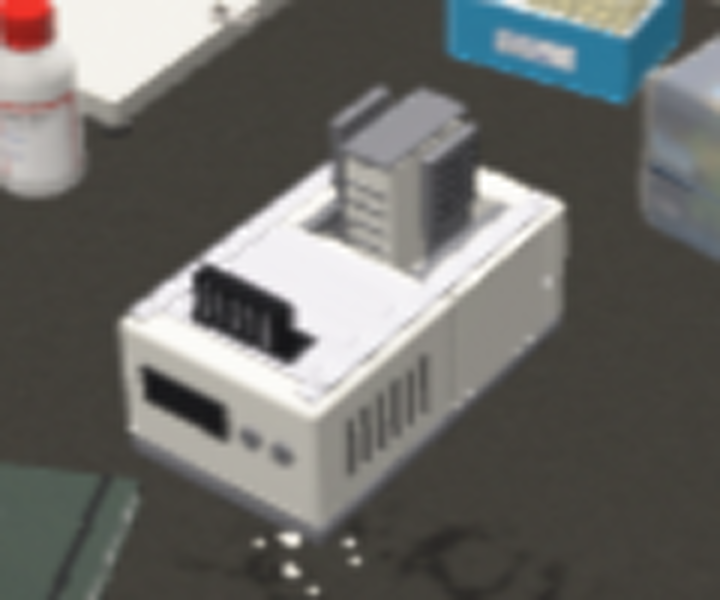

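View pics/s_s.png

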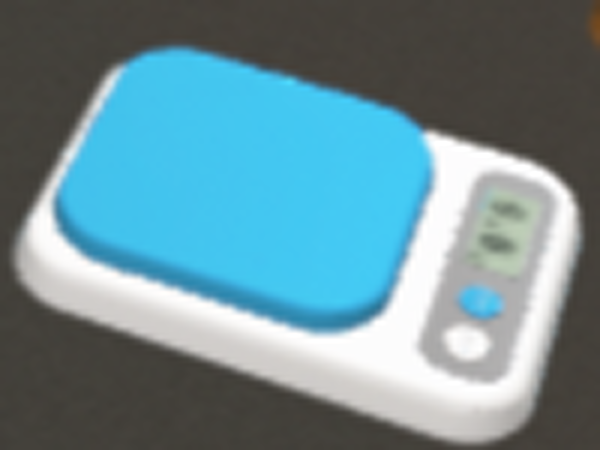

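```bash
cat > h.py <<'E'
import pickle,numpy as np
from scipy.optimize import least_squares
def load(n): return pickle.load(open(n+".pkl","rb"))
def proj(d,X):
    c=np.asarray(X)@np.asarray(d["R"]).T+d["t"]; p=c@np.asarray(d["K"]).T; return p[:,:2]/p[:,2:]
def ray(d,uv,z):
    R=np.asarray(d["R"]);C=-R.T@d["t"]; v=R.T@np.linalg.inv(d["K"])@np.array([uv[0],uv[1],1.]); return C+v*(z-C[2])/v[2]
def world(P,p):
    P=np.asarray(P,float);c,s=np.cos(p[2]),np.sin(p[2])
    return np.c_[p[0]+c*P[:,0]-s*P[:,1],p[1]+s*P[:,0]+c*P[:,1],P[:,2]]
def fit(obs,p0):  # obs: list of (d, localpts, uv)
    f=lambda p:np.concatenate([(proj(d,world(P,p))-uv).ravel() for d,P,uv in obs])
    r=least_squares(f,p0,loss='soft_l1',x_scale=[10,10,.1]); return r.x,f(r.x).reshape(-1,2)
def crop(c,off,k=6): return (np.asarray(c,float)+.5)/k-.5+np.asarray(off)
E
python3 - <<'E'
from h import *
t=load("top0");s=load("scene0")
for d in(t,s): print(-np.asarray(d["R"]).T@d["t"])
T=lambda c:crop(c,(240,190)); S=lambda c:crop(c,(220,170))
cor={'bl':(100,58,85),'br':(100,-58,85),'fl':(-100,58,85),'fr':(-100,-58,85)}
obs=[(t,[cor[k] for k in('bl','br')],T([(126,87),(378,82)])),
 (s,[cor['fl'],cor['fr'],cor['br'],(-100,-58,0)],S([(122,322),(320,414),(566,206),(318,535)]))]
p,r=fit(obs,[600,0,0]); print(p,r.round(2))
# core top at z 138 : 60x28 at (44,0), tabs z 139
obs=[(t,[(74,14,138),(74,-14,138),(14,14,138),(14,-14,138)],T([(212,113),(276,110),(215,250),(277,258)]))]
print(proj(t,world([(74,14,138),(74,-14,138),(14,14,138),(14,-14,138)],p)))
print(obs[0][2])
for c in [(186,485),(322,482),(322,432),(187,436)]: 
  for z in (117,): 
    w=ray(t,T(c),z); print(c,w, (w[:2]-p[:2])@np.array([[np.cos(p[2]),-np.sin(p[2])],[np.sin(p[2]),np.cos(p[2])]]))
# scale pan
TS=lambda c:crop(c,(345,180)); SS=lambda c:crop(c,(340,230))
# pan edge midpoints via ray, z=37: edges extremes
for c in [(120,270),(432,240),(255,103),(310,395)]: print(c,ray(t,TS(c),37))
for c in [(92,130),(405,240),(300,85),(200,270)]: print('s',c,ray(s,SS(c),37))
E
```

```text
[ 364.62455207   93.4765362  1157.08078934]
[-177.02624202 -449.43945541  793.8687256 ]
[5.10694356e+02 1.77800976e+02 5.13769923e-02] [[-0.29 -0.73]
 [-0.03 -0.87]
 [-0.84  0.15]
 [-0.98  1.01]
 [ 0.58 -0.46]
 [ 0.49  4.2 ]]
[[274.62778204 208.12681368]
 [285.39251283 207.8782013 ]
 [274.69730297 230.94510565]
 [285.60250399 230.68666462]]
[[274.91666667 208.41666667]
 [285.58333333 207.91666667]
 [275.41666667 231.25      ]
 [285.75       232.58333333]]
(186, 485) [424.80028387 200.13800525 117.        ] [-84.63362951  26.71859339]
(322, 482) [427.63049201 142.09758273 117.        ] [-84.78778652 -31.39058798]
(322, 432) [448.84796361 142.90416539 117.        ] [-63.55688997 -31.67467999]
(187, 436) [445.57842075 200.76204307 117.        ] [-63.85086246  26.27475918]
(120, 270) [564.9483278  -51.56655865  37.        ]
(432, 240) [ 583.45885276 -199.67244834   37.        ]
(255, 103) [ 648.12662569 -116.6131566    37.        ]
(310, 395) [ 508.12558511 -140.29815823   37.        ]
s (92, 130) [559.03873472 -55.92015417  37.        ]
s (405, 240) [ 584.68576613 -200.17853164   37.        ]
s (300, 85) [ 645.96237751 -115.51141058   37.        ]
s (200, 270) [ 513.55735546 -139.30791074   37.        ]
```

{"fn": "drive_tool", "kwargs": {
  "plan": [
    [[0.0235,0.0145,0],0],
    [[0.047,0.029,0],0],
    [[0.047,0.029,0],0],
    [[0.047,0.029,0],0],
    [[0.047,0.029,0],0],
    [[0.047,0.029,0],0],
    [[0.047,0.029,0],0],
    [[0.047,0.029,0],0],
    [[0.047,0.029,0],0],
    [[0.047,0.029,0],0],
    [[0.031,0.0145,0],-10],
    [[0,0,0],-9.9]
  ],
  "fingers": -1
}}

```text
clock: 1.65
position: [555.4, 178.0, 255.7]
ee_rot: [1.0, 0.026, -0.0, 0.0]
contact_force: [0.2, 0.8, -0.3]
gripper_width: 85.4
```

```bash
python3 - <<'E'
from bench import arm
import cv2,numpy as np,pickle
s=arm.read_state(); print({k:np.round(v,4) for k,v in s.items()})
d=arm.get_image("wrist"); cv2.imwrite("pics/w1.png",d["image"][:,:,::-1]); pickle.dump(d,open("w1.pkl","wb"))
E
```

```text
{'clock': np.float64(1.65), 'joints': array([ 5.8780e-01,  3.1480e-01, -9.8300e-02,  1.0000e-04, -1.1589e+00,
        1.0356e+00]), 'joint_vel': array([ 0.0359, -0.0151, -0.0204, -0.0098, -0.0014,  1.3558]), 'joint_efforts': array([-1.12420e+00, -3.49703e+01,  1.88857e+01,  4.28080e+00,
        1.50000e-02, -8.39300e-01]), 'position': array([555.3959, 178.0366, 255.7405]), 'ee_rot': array([ 9.997e-01,  2.630e-02, -5.000e-04,  3.000e-04]), 'contact_force': array([ 0.2038,  0.8263, -0.3059]), 'wrist_torque': array([ 0.0506,  0.0426, -0.0257]), 'gripper_width': np.float64(85.4267)}
```

View pics/w1.png

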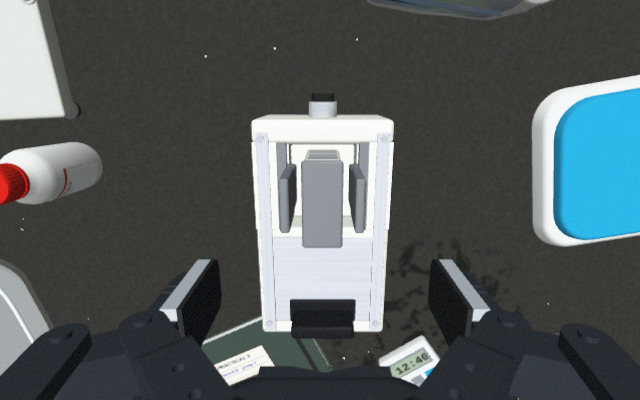

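{"fn": "drive_tool", "kwargs": {
  "plan": [
    [[0,0,0],0],
    [[0,0,0],0]
  ]
}}

```text
clock: 1.95
position: [554.0, 181.2, 256.4]
ee_rot: [1.0, 0.025, -0.0, -0.0]
contact_force: [1.0, -0.1, -1.1]
gripper_width: 85.9
```

```bash
python3 - <<'E'
from bench import arm
import cv2,numpy as np,pickle
s=arm.read_state(); print(s['position'],s['ee_rot'],abs(s['joint_vel']).max())
d=arm.get_image("wrist"); a=d["image"][:,:,::-1]; cv2.imwrite("pics/w2.png",a); pickle.dump(d,open("w2.pkl","wb"))
cv2.imwrite("pics/w2c.png",cv2.resize(a[85:345,235:410],None,fx=3,fy=3,interpolation=cv2.INTER_CUBIC)[:600] )
cv2.imwrite("pics/w2a.png",cv2.resize(a[90:190,240:405],None,fx=4.8,fy=4.8,interpolation=cv2.INTER_CUBIC))
cv2.imwrite("pics/w2b.png",cv2.resize(a[225:345,240:405],None,fx=4.8,fy=4.8,interpolation=cv2.INTER_CUBIC))
E
```

```text
[553.98378697 181.16294334 256.43980482] [ 9.99687699e-01  2.49900740e-02 -9.75578639e-06 -1.32892766e-05] 0.00757132497087593
```

View pics/w2a.png

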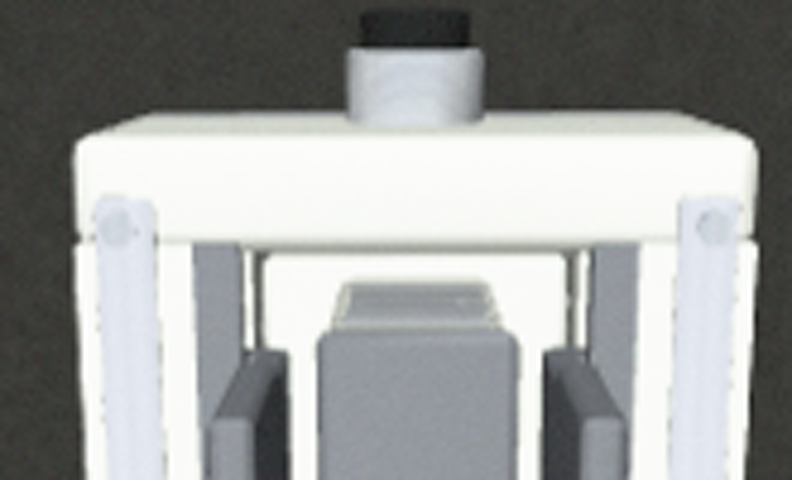

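View pics/w2b.png

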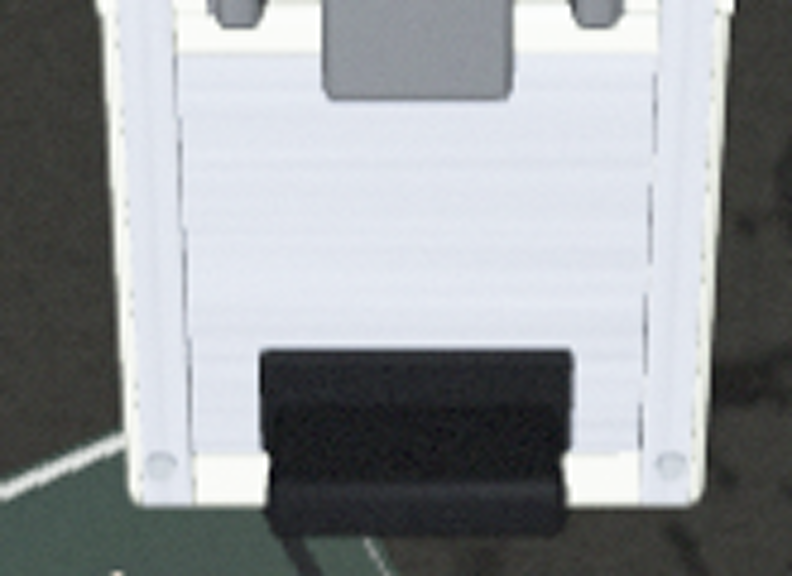

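```bash
python3 - <<'E'
from h import *
w=load("w2"); A=lambda c:crop(c,(240,90),4.8); B=lambda c:crop(c,(240,225),4.8)
r=lambda p,z:ray(w,p,z)[:2].round(1)
print('deck',r(A((75,137)),85),r(A((757,137)),85),r(B((130,502)),85),r(B((705,502)),85))
ct=[r(A((318,332)),138),r(A((518,332)),138),r(B((322,100)),138),r(B((513,100)),138)]
print('core',ct,np.mean(ct,axis=0))
print('tabs',r(A((210,420)),139),r(A((626,420)),139),r(B((212,25)),139),r(B((622,25)),139))
print('pull',r(B((268,490)),117),r(B((567,490)),117),r(B((270,405)),117),r(B((567,405)),117))
t=load("top0");s=load("scene0")
T=lambda c:crop(c,(240,190)); S=lambda c:crop(c,(220,170))
c={'bl':(100,58,85),'br':(100,-58,85),'fl':(-100,58,85),'fr':(-100,-58,85)}
core=[(74,14,138),(74,-14,138),(14,14,138),(14,-14,138)]
obs=[(t,[c['bl'],c['br']],T([(126,87),(378,82)])),
 (s,[c['fl'],c['fr'],c['br']],S([(122,322),(320,414),(566,206)])),
 (w,[c['fl'],c['fr']],[B((130,502)),B((705,502))]),(w,[c['bl'],c['br']],[A((75,137)),A((757,137))]),
 (w,core,[A((318,332)),A((518,332)),B((322,100)),B((513,100))])]
p,e=fit(obs,[510,178,.05]);print(p,e.round(1).tolist())
p,e=fit(obs[2:],[510,178,.05]);print(p,e.round(1).tolist(),world([(44,0,0)],p))
E
```

```text
deck [606.3 240.4] [612.1 127.1] [409.4 230.4] [415.2 115.9]
core [array([585. , 196.5]), array([586.5, 168.5]), array([521.8, 193.7]), array([523.2, 164.8])] [554.125 180.875]
tabs [571.9 211.3] [574.8 152.4] [533.4 210.4] [536.5 149.6]
pull [437.2 201.2] [439.8 148.3] [454.4 201.3] [457.1 149.7]
[5.10187449e+02 1.78425312e+02 5.34695249e-02] [[-0.6, -0.5], [-0.3, -0.7], [-1.1, 0.2], [-1.2, 1.0], [0.3, -0.5], [-0.6, 1.9], [0.6, 1.7], [-1.6, -0.9], [1.7, -1.3], [0.1, 2.5], [-0.1, 2.4], [0.8, -2.1], [-0.3, -2.2]]
[5.10148797e+02 1.78501513e+02 5.30593226e-02] [[-0.7, 1.9], [0.5, 1.7], [-1.6, -0.8], [1.6, -1.2], [0.1, 2.6], [-0.1, 2.5], [0.7, -2.1], [-0.4, -2.1]] [[554.08687509 180.83502811   0.        ]]
```

{"fn": "drive_tool", "kwargs": {
  "plan": [
    [[0,0,0.02],0],
    [[0,0,0.03],0],
    [[0,0,0.03],0],
    [[0,0,0.03],0],
    [[0,0,0.015],0],
    [[0,0,0.0085],0],
    [[0,0,0],0],
    [[0,0,0],0]
  ],
  "fingers": -1
}}

```text
clock: 3.0
position: [555.0, 181.6, 123.9]
ee_rot: [1.0, 0.026, 0.001, -0.0]
contact_force: [-0.9, -0.6, -0.2]
gripper_width: 84.9
```

```bash
cat > look.py <<'E'
import sys
from bench import arm
import cv2,numpy as np,pickle
tag=sys.argv[1]
for n in sys.argv[2:]:
    d=arm.get_image(n); cv2.imwrite(f"pics/{n}_{tag}.png",d["image"][:,:,::-1]); pickle.dump(d,open(f"{n}_{tag}.pkl","wb"))
s=arm.read_state(); print({k:np.round(s[k],3).tolist() for k in("clock","position","ee_rot","contact_force","gripper_width")})
E
python3 look.py 3 wrist scene
```

```text
{'clock': 3.1, 'position': [554.879, 181.502, 123.837], 'ee_rot': [1.0, 0.026, 0.001, -0.0], 'contact_force': [0.517, -0.283, 0.403], 'gripper_width': 85.558}
```

View pics/wrist_3.png

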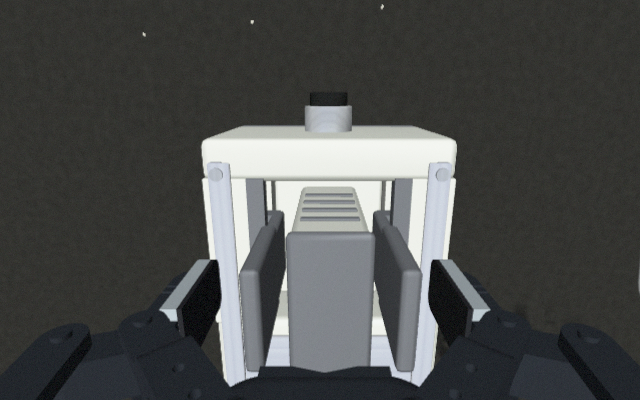

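```bash
python3 - <<'E'
from h import *
w=load("wrist_3")
for p in [(288,236),(374,236),(289,365),(371,365)]: print(ray(w,p,138).round(1))
for p in [(270,212),(378,212),(243,278),(419,278),(246,365),(413,365)]: print('tab',ray(w,p,139).round(1))
R=np.asarray(w["R"]);print(R.round(3),-R.T@w["t"])
E
```

```text
[584.5 195.9 138. ]
[585.9 168.7 138. ]
[535.1 194.4 138. ]
[536.7 165.2 138. ]
tab [592.5 201.5 139. ]
tab [594.3 168.4 139. ]
tab [569.4 210.1 139. ]
tab [572.5 152.9 139. ]
tab [535.2 209.5 139. ]
tab [538.4 150.7 139. ]
[[ 0.052 -0.999 -0.001]
 [-0.958 -0.05   0.282]
 [-0.282 -0.013 -0.959]] [627.64649872 186.47028051 242.3077057 ]
```

{"fn": "drive_tool", "kwargs": {
  "plan": [
    [[-0.0005,0.0012,0],0],
    [[0,0,0],0],
    [[0,0,0],0]
  ]
}}

```text
clock: 3.48
position: [554.0, 180.0, 122.9]
ee_rot: [1.0, 0.026, 0.0, -0.0]
contact_force: [0.4, 0.6, 0.1]
gripper_width: 85.6
```

{"fn": "drive_tool", "kwargs": {
  "plan": [
    [[0,0,0],0],
    [[0,0,0],0],
    [[0,0,0],0],
    [[0,0,0],0],
    [[0,0,0],0],
    [[0,0,0],0],
    [[0,0,0],0],
    [[0,0,0],0]
  ],
  "fingers": 1
}}

```text
clock: 4.47
position: [554.6, 179.9, 124.9]
ee_rot: [1.0, 0.026, 0.001, 0.0]
contact_force: [-1.7, -1.9, 8.5]
gripper_width: 36.5
```

```bash
python3 look.py 4 wrist
```

```text
{'clock': 4.525, 'position': [554.561, 179.847, 124.854], 'ee_rot': [1.0, 0.026, 0.001, 0.0], 'contact_force': [-2.133, -1.24, 7.562], 'gripper_width': 36.705}
```

View pics/wrist_4.png

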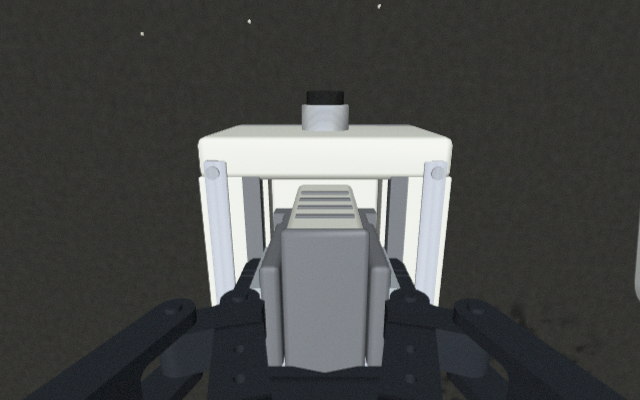

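{"fn": "drive_tool", "kwargs": {
  "plan": [
    [[0,0,-0.004],0],
    [[0,0,-0.006],0],
    [[0,0,-0.01],0],
    [[0,0,0],0]
  ]
}}

```text
clock: 5.03
position: [554.5, 180.4, 143.8]
ee_rot: [1.0, 0.026, 0.001, -0.001]
contact_force: [-0.8, -0.3, -2.8]
gripper_width: 36.5
```

```bash
python3 look.py 5 wrist scene; python3 -c "
import cv2;b=cv2.imread('pics/scene_5.png');cv2.imwrite('pics/s5c.png',cv2.resize(b[120:270,200:350],None,fx=4,fy=4,interpolation=2))"
```

```text
{'clock': 5.125, 'position': [553.853, 180.051, 142.834], 'ee_rot': [1.0, 0.026, -0.0, -0.0], 'contact_force': [-0.396, -0.956, -1.414], 'gripper_width': 36.656}
```

View pics/s5c.png

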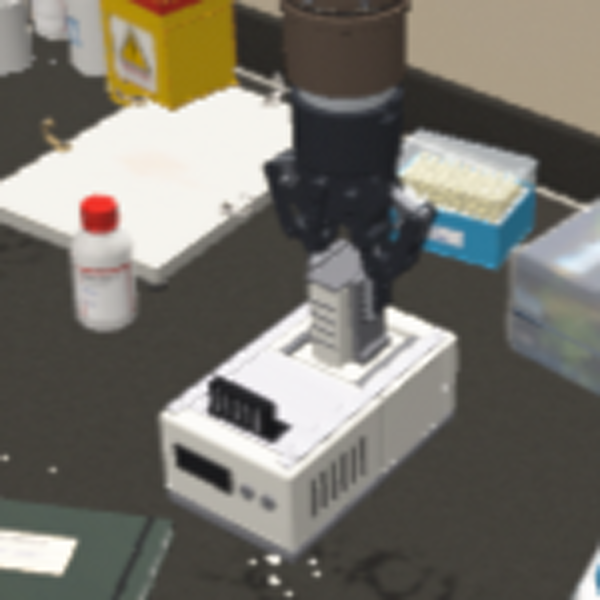

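View pics/wrist_5.png

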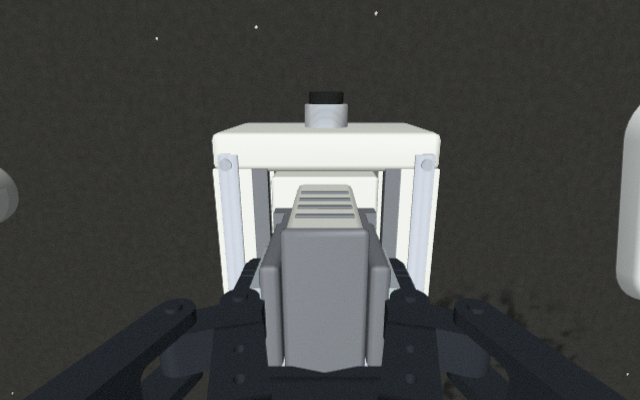

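{"fn": "drive_tool", "kwargs": {
  "plan": [
    [[0,0,-0.012],0],
    [[0,0,-0.02],0],
    [[0,0,-0.02],0],
    [[0,0,-0.02],0],
    [[0,0,-0.02],0],
    [[0,0,-0.01],0],
    [[0,0,0],0]
  ]
}}

```text
clock: 6.0
position: [554.1, 180.2, 245.6]
ee_rot: [1.0, 0.026, 0.001, -0.0]
contact_force: [-0.1, -0.6, -1.3]
gripper_width: 36.5
```

```bash
python3 look.py 6 wrist scene; python3 - <<'E'
from h import *
import cv2
for n in("top0","scene0"):
    d=load(n); h=cv2.cvtColor(d["image"],cv2.COLOR_RGB2HSV)
    m=((h[...,0]>90)&(h[...,0]<112)&(h[...,1]>110)&(h[...,2]>120)).astype(np.uint8)
    c=[k for k in cv2.findContours(m,0,1)[0] if cv2.contourArea(k)>1500]
    for k in c:
        P=np.array([ray(d,q,37)[:2] for q in k[:,0,:]],np.float32); print(n,cv2.minAreaRect(P))
E
```

```text
{'clock': 6.1, 'position': [553.48, 179.851, 244.014], 'ee_rot': [1.0, 0.026, -0.001, 0.0], 'contact_force': [0.804, -0.586, -2.315], 'gripper_width': 37.1}
top0 ((576.7501831054688, -124.55543518066406), (141.28402709960938, 148.0967559814453), 13.127559661865234)
scene0 ((575.2286376953125, -127.90109252929688), (152.11793518066406, 148.86488342285156), 13.02991771697998)
```

View pics/wrist_6.png

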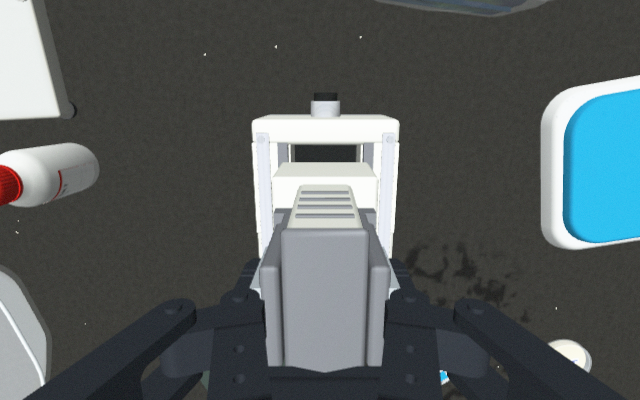

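View pics/scene_6.png

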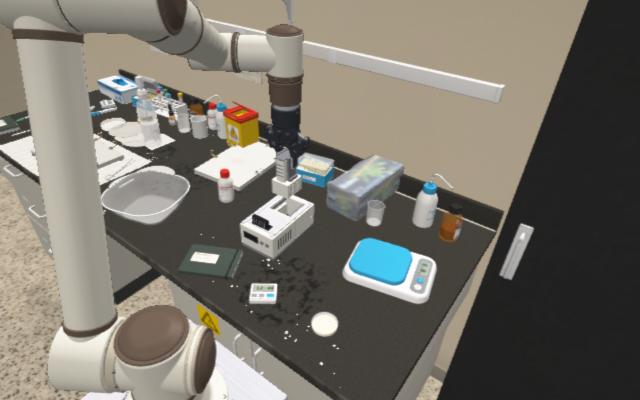

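{"fn": "drive_tool", "kwargs": {
  "plan": [
    [[0,0.01,0],0],
    [[0,0.025,0],0],
    [[0.001,0.035,0],0],
    [[0.001,0.04,0],0],
    [[0.001,0.04,0],0],
    [[0.001,0.04,0],0],
    [[0.001,0.04,0],0],
    [[0.001,0.035,0],0],
    [[0,0.025,0],0],
    [[0,0.0125,0],0],
    [[0,0.005,0],0],
    [[0,0,0],0]
  ]
}}

```text
clock: 7.6
position: [575.7, -126.5, 244.6]
ee_rot: [1.0, 0.026, -0.0, -0.0]
contact_force: [-0.2, -0.1, -2.4]
gripper_width: 36.9
```

{"fn": "drive_tool", "kwargs": {
  "plan": [
    [[0,0,0.01],0],
    [[0,0,0.02],0],
    [[0,0,0.025],0],
    [[0,0,0.015],0],
    [[0,0,0.01],0],
    [[0,0,0],0],
    [[0,0,0],0]
  ]
}}

```text
clock: 8.48
position: [576.4, -126.8, 165.6]
ee_rot: [1.0, 0.026, 0.001, 0.0]
contact_force: [-0.3, 0.6, -1.7]
gripper_width: 37.2
```

```bash
python3 look.py 7 wrist scene;  python3 -c "
import cv2;b=cv2.imread('pics/scene_7.png');cv2.imwrite('pics/s7c.png',cv2.resize(b[160:310,310:460],None,fx=4,fy=4,interpolation=2))"
```

```text
{'clock': 8.575, 'position': [576.306, -126.801, 165.737], 'ee_rot': [1.0, 0.026, 0.001, 0.0], 'contact_force': [0.222, 0.193, -1.116], 'gripper_width': 36.594}
```

View pics/wrist_7.png

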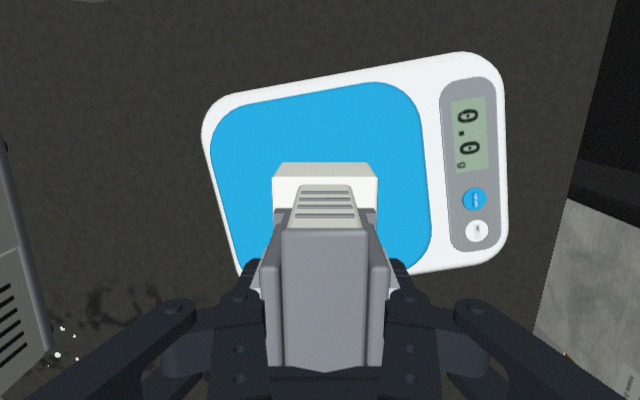

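View pics/s7c.png

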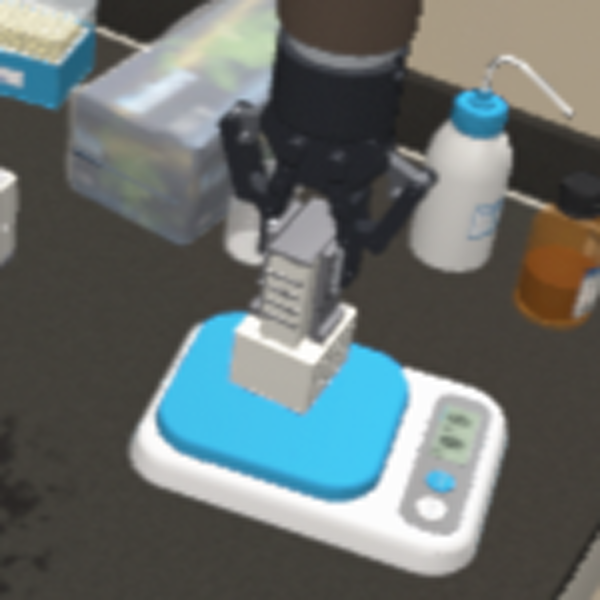

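{"fn": "drive_tool", "kwargs": {
  "plan": [
    [[0,0,0.008],0],
    [[0,0,0.007],0],
    [[0,0,0.003],0],
    [[0,0,0],0]
  ]
}}

```text
clock: 9.07
position: [575.6, -126.8, 146.3]
ee_rot: [1.0, 0.026, -0.0, 0.0]
contact_force: [-0.4, -0.0, -2.3]
gripper_width: 36.5
```

{"fn": "drive_tool", "kwargs": {
  "plan": [
    [[0,0,0.0015],0],
    [[0,0,0],0]
  ]
}}

```text
clock: 9.32
position: [575.8, -126.8, 145.4]
ee_rot: [1.0, 0.026, 0.0, -0.0]
contact_force: [0.0, 0.1, -2.2]
gripper_width: 36.7
```

{"fn": "drive_tool", "kwargs": {
  "plan": [
    [[0,0,0.0015],0],
    [[0,0,0],0]
  ]
}}

```text
clock: 9.57
position: [575.7, -126.7, 143.7]
ee_rot: [1.0, 0.026, -0.0, -0.0]
contact_force: [-0.4, 0.0, -1.1]
gripper_width: 37.3
```

```bash
python3 look.py 8 wrist scene;  python3 -c "
import cv2;b=cv2.imread('pics/scene_8.png');cv2.imwrite('pics/s8c.png',cv2.resize(b[200:310,330:440],None,fx=5,fy=5,interpolation=2))"
```

```text
{'clock': 9.675, 'position': [575.787, -126.755, 143.833], 'ee_rot': [1.0, 0.026, 0.0, 0.0], 'contact_force': [-0.071, -0.402, -2.691], 'gripper_width': 36.649}
```

View pics/s8c.png

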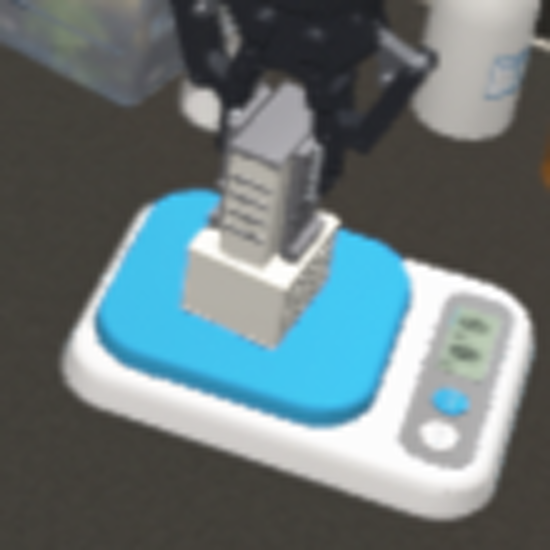

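{"fn": "drive_tool", "kwargs": {
  "plan": [
    [[0,0,0.001],0],
    [[0,0,0],0]
  ]
}}

```text
clock: 9.93
position: [575.9, -126.8, 143.0]
ee_rot: [1.0, 0.026, 0.0, 0.0]
contact_force: [0.1, 1.1, -0.7]
gripper_width: 36.6
```

{"fn": "drive_tool", "kwargs": {
  "plan": [
    [[0,0,0.001],0],
    [[0,0,0],0]
  ]
}}

```text
clock: 10.18
position: [575.9, -126.8, 142.9]
ee_rot: [1.0, 0.026, 0.0, 0.0]
contact_force: [-2.9, 1.3, 5.5]
gripper_width: 36.9
```

{"fn": "drive_tool", "kwargs": {
  "plan": [
    [[0,0,0],0],
    [[0,0,0],0]
  ],
  "fingers": 0.05
}}

```text
clock: 10.42
position: [576.1, -126.8, 142.3]
ee_rot: [1.0, 0.026, 0.0, 0.0]
contact_force: [-0.8, 0.2, 4.4]
gripper_width: 40.4
```

{"fn": "drive_tool", "kwargs": {
  "plan": [
    [[0,0,0.0005],0],
    [[0,0,0],0]
  ],
  "fingers": -0.05
}}

```text
clock: 10.68
position: [576.0, -126.9, 141.6]
ee_rot: [1.0, 0.026, 0.0, 0.0]
contact_force: [-1.4, -0.4, 4.0]
gripper_width: 44.5
```

{"fn": "drive_tool", "kwargs": {
  "plan": [
    [[0,0,0.0005],0],
    [[0,0,0],0]
  ],
  "fingers": -0.15
}}

```text
clock: 10.92
position: [575.8, -126.8, 140.8]
ee_rot: [1.0, 0.026, 0.0, 0.0]
contact_force: [-0.9, -0.2, 2.7]
gripper_width: 49.3
```

{"fn": "drive_tool", "kwargs": {
  "plan": [
    [[0,0,0.0005],0],
    [[0,0,0],0]
  ],
  "fingers": -0.25
}}

```text
clock: 11.18
position: [575.6, -126.7, 140.0]
ee_rot: [1.0, 0.026, -0.0, -0.0]
contact_force: [-0.1, 0.0, 0.9]
gripper_width: 53.6
```

{"fn": "drive_tool", "kwargs": {
  "plan": [
    [[0,0,0.0005],0],
    [[0,0,0],0]
  ],
  "fingers": -0.35
}}

```text
clock: 11.42
position: [575.6, -126.7, 139.4]
ee_rot: [1.0, 0.026, -0.0, -0.0]
contact_force: [-0.2, 0.6, -1.0]
gripper_width: 57.7
```

```bash
python3 look.py 9 wrist
```

```text
{'clock': 11.475, 'position': [575.521, -126.687, 139.341], 'ee_rot': [1.0, 0.026, -0.0, -0.0], 'contact_force': [-0.137, 0.674, -1.575], 'gripper_width': 57.939}
```

View pics/wrist_9.png

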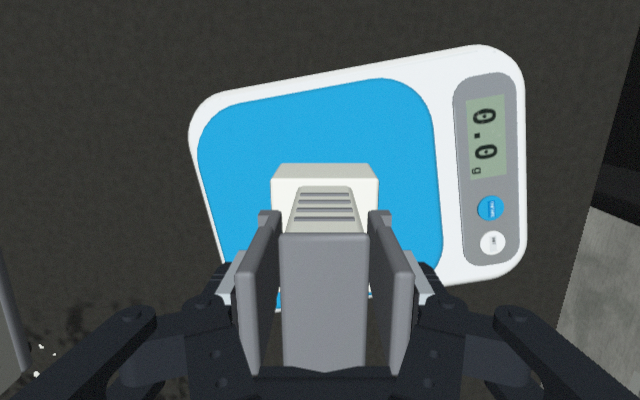

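{"fn": "drive_tool", "kwargs": {
  "plan": [
    [[0,0,0.0015],0],
    [[0,0,0.001],0],
    [[0,0,0],0]
  ],
  "fingers": -0.5
}}

```text
clock: 11.85
position: [575.8, -126.8, 137.3]
ee_rot: [1.0, 0.026, 0.0, 0.0]
contact_force: [-0.6, -0.8, -0.3]
gripper_width: 64.0
```

{"fn": "drive_tool", "kwargs": {
  "plan": [
    [[0,0,0],0],
    [[0,0,0],0],
    [[0,0,0],0],
    [[0,0,0],0]
  ],
  "fingers": -1
}}

```text
clock: 12.35
position: [575.8, -126.8, 137.4]
ee_rot: [1.0, 0.026, 0.0, 0.0]
contact_force: [-0.2, -0.9, -1.0]
gripper_width: 85.6
```

```bash
python3 look.py 10 wrist scene;  python3 -c "
import cv2;b=cv2.imread('pics/scene_10.png');cv2.imwrite('pics/s10c.png',cv2.resize(b[200:310,330:440],None,fx=5,fy=5,interpolation=2))"
```

```text
{'clock': 12.45, 'position': [575.782, -126.766, 137.318], 'ee_rot': [1.0, 0.026, 0.0, 0.0], 'contact_force': [-0.154, 0.346, -0.012], 'gripper_width': 85.469}
```

View pics/wrist_10.png

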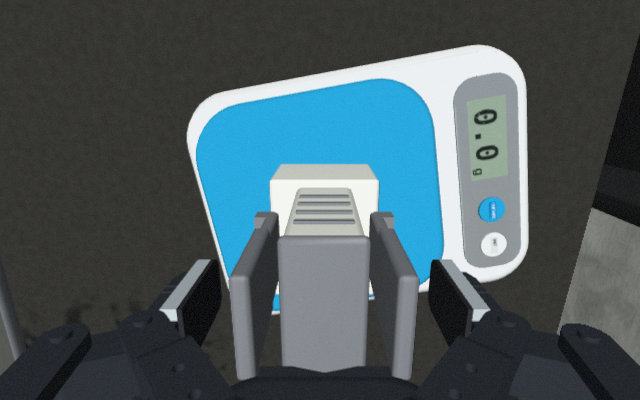

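View pics/s10c.png

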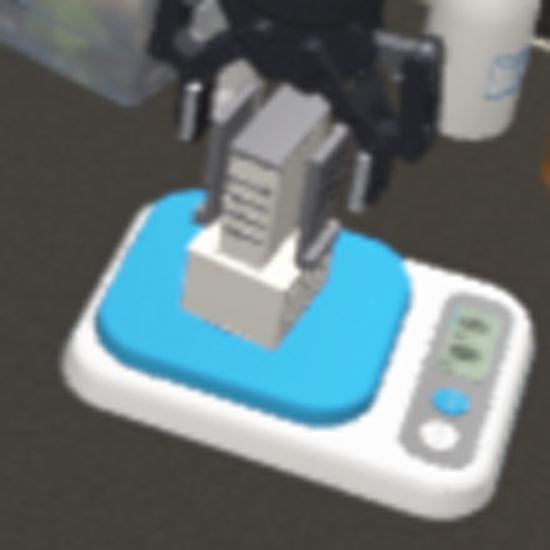

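{"fn": "drive_tool", "kwargs": {
  "plan": [
    [[0,0,-0.01],0],
    [[0,0,-0.015],0],
    [[0,0,-0.025],0],
    [[0,0,-0.03],0],
    [[0,0,-0.03],0],
    [[0,0,-0.015],0],
    [[0,0,0],0]
  ]
}}

```text
clock: 13.32
position: [576.2, -126.7, 263.7]
ee_rot: [1.0, 0.026, 0.001, -0.0]
contact_force: [-0.5, 0.8, -1.3]
gripper_width: 85.3
```

```bash
python3 look.py 11 wrist scene
```

```text
{'clock': 13.425, 'position': [575.146, -126.629, 261.32], 'ee_rot': [1.0, 0.026, -0.001, -0.0], 'contact_force': [-0.715, 0.73, -0.442], 'gripper_width': 85.759}
```

View pics/wrist_11.png

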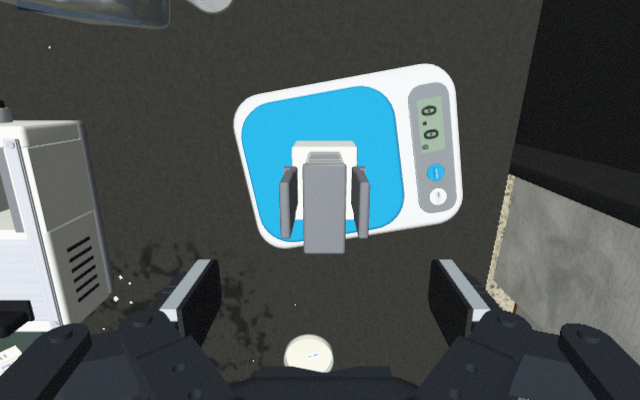

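{"fn": "drive_tool", "kwargs": {
  "plan": [
    [[-0.006,-0.011,0],0],
    [[-0.015,-0.0275,0],0],
    [[-0.02,-0.0367,0],0],
    [[-0.025,-0.046,0],0],
    [[-0.025,-0.046,0],0],
    [[-0.025,-0.046,0],0],
    [[-0.02,-0.0367,0],0],
    [[-0.015,-0.0275,0],0],
    [[-0.011,-0.02,0],0],
    [[-0.006,-0.011,0],0],
    [[0,0,0],0]
  ],
  "fingers": 1
}}

```text
clock: 14.8
position: [391.6, 172.8, 262.0]
ee_rot: [1.0, 0.027, -0.0, 0.0]
contact_force: [-1.0, -0.8, 0.4]
gripper_width: 0.0
```

```bash
python3 look.py 12 wrist scene top
```

```text
{'clock': 14.95, 'position': [392.262, 172.115, 262.1], 'ee_rot': [1.0, 0.025, -0.0, 0.0], 'contact_force': [-0.066, -0.038, 0.582], 'gripper_width': -0.097}
```

View pics/wrist_12.png

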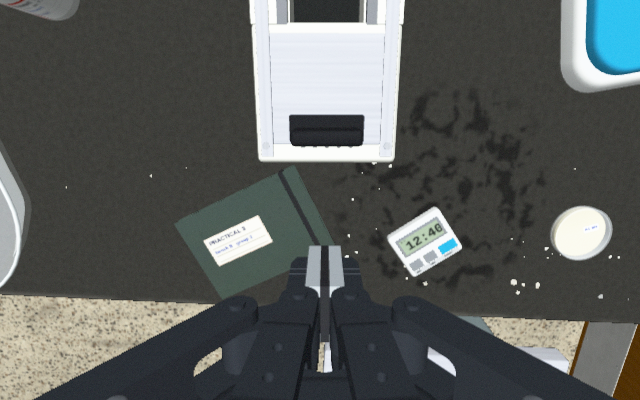

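View pics/scene_12.png

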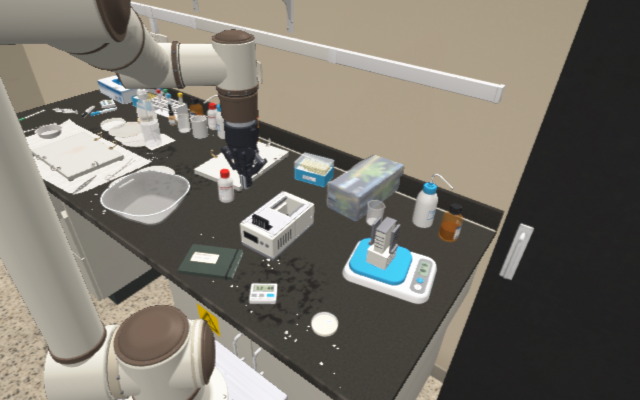

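```bash
python3 - <<'E'
from h import *
w=load("wrist_12");p=(510.2,178.4,.0535)
for q,z in [((291,146),117),((363,146),117),((290,128),117),((327,114),90)]:
    v=ray(w,q,z); d=v[:2]-p[:2]; c,s=np.cos(p[2]),np.sin(p[2]); print(v.round(1),[round(c*d[0]+s*d[1],1),round(-s*d[0]+c*d[1],1)])
E
```

```text
[426.8 200.7 117. ] [np.float64(-82.1), np.float64(26.7)]
[429.6 147.4 117. ] [np.float64(-82.1), np.float64(-26.7)]
[439.9 201.8 117. ] [np.float64(-69.0), np.float64(27.1)]
[449.9 175.1  90. ] [np.float64(-60.4), np.float64(-0.1)]
```

{"fn": "drive_tool", "kwargs": {
  "plan": [
    [[0,0,0.015],0],
    [[0,0,0.03],0],
    [[0,0,0.03],0],
    [[0,0,0.03],0],
    [[0,0,0.02],0],
    [[0,0,0.012],0],
    [[0,0,0.006],0],
    [[0,0,0],0]
  ]
}}

```text
clock: 15.95
position: [392.4, 172.6, 119.4]
ee_rot: [1.0, 0.026, 0.0, -0.0]
contact_force: [0.6, 0.1, 0.0]
gripper_width: -0.1
```

```bash
python3 look.py 13 wrist scene;  python3 -c "
import cv2;b=cv2.imread('pics/scene_13.png');cv2.imwrite('pics/s13c.png',cv2.resize(b[150:270,220:340],None,fx=5,fy=5,interpolation=2))"
```

```text
{'clock': 16.05, 'position': [392.557, 172.886, 119.925], 'ee_rot': [1.0, 0.026, 0.001, -0.0], 'contact_force': [0.172, -0.094, -0.088], 'gripper_width': -0.181}
```

View pics/wrist_13.png

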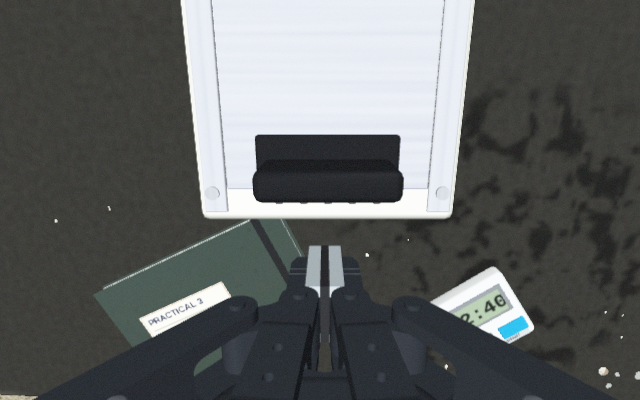

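View pics/s13c.png

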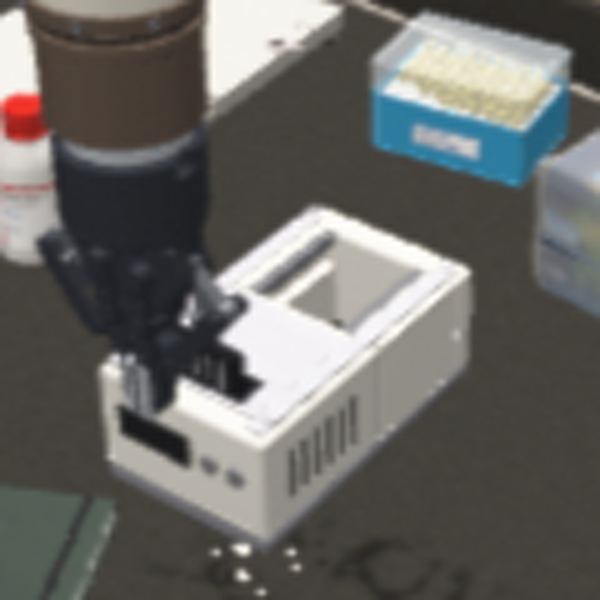

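{"fn": "drive_tool", "kwargs": {
  "plan": [
    [[0.006,0,0],0],
    [[0.006,0,0],0],
    [[0.004,0,0],0],
    [[0.004,0,0],0],
    [[0.006,0,0],0],
    [[0.008,0,0],0]
  ]
}}

```text
clock: 16.8
position: [426.0, 174.1, 119.2]
ee_rot: [1.0, 0.026, -0.001, 0.0]
contact_force: [-1.3, -0.5, 1.2]
gripper_width: 0.2
```

{"fn": "drive_tool", "kwargs": {
  "plan": [
    [[0.008,0,0],0],
    [[0.008,0,0],0],
    [[0.008,0,0],0],
    [[0.008,0,0],0],
    [[0.008,0,0],0],
    [[0.008,0,0],0],
    [[0.008,0,0],0],
    [[0.006,0,0],0],
    [[0.004,0,0],0],
    [[0,0,0],0]
  ]
}}

```text
clock: 18.05
position: [492.7, 178.1, 119.4]
ee_rot: [1.0, 0.026, 0.001, -0.0]
contact_force: [-0.8, -0.1, -0.7]
gripper_width: 0.0
```

```bash
python3 look.py 14 wrist scene;  python3 -c "
import cv2;b=cv2.imread('pics/scene_14.png');cv2.imwrite('pics/s14c.png',cv2.resize(b[150:270,220:340],None,fx=5,fy=5,interpolation=2))"
```

```text
{'clock': 18.15, 'position': [492.604, 178.188, 119.581], 'ee_rot': [1.0, 0.026, 0.001, -0.001], 'contact_force': [0.374, -0.523, 1.506], 'gripper_width': 0.366}
```

View pics/wrist_14.png

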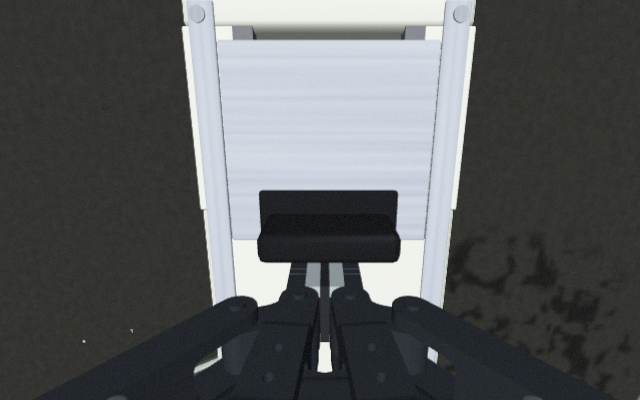

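View pics/s14c.png

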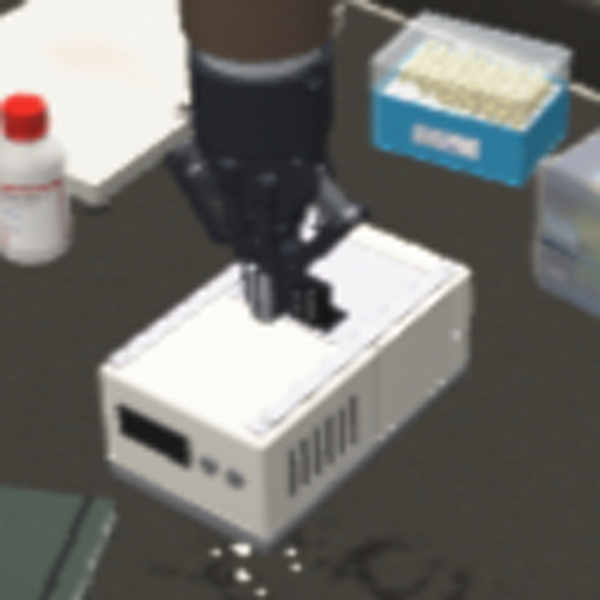

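{"fn": "drive_tool", "kwargs": {
  "plan": [
    [[0.003,0,0],0],
    [[0.003,0,0],0],
    [[0.002,0,0],0],
    [[0,0,0],0]
  ]
}}

```text
clock: 18.65
position: [500.4, 178.3, 119.3]
ee_rot: [1.0, 0.026, 0.0, -0.0]
contact_force: [-0.1, -0.5, -0.9]
gripper_width: 0.2
```

{"fn": "drive_tool", "kwargs": {
  "plan": [
    [[0.0015,0,0],0],
    [[0,0,0],0]
  ]
}}

```text
clock: 18.9
position: [501.5, 178.2, 119.3]
ee_rot: [1.0, 0.026, -0.0, 0.0]
contact_force: [-1.7, -0.2, 0.4]
gripper_width: 0.4
```

{"fn": "drive_tool", "kwargs": {
  "plan": [
    [[0.0015,0,0],0],
    [[0,0,0],0]
  ]
}}

```text
clock: 19.15
position: [502.3, 178.1, 119.2]
ee_rot: [1.0, 0.026, -0.001, 0.0]
contact_force: [-5.3, 0.5, 2.9]
gripper_width: 0.0
```

{"fn": "drive_tool", "kwargs": {
  "plan": [
    [[0.0015,0,0],0],
    [[0,0,0],0]
  ]
}}

```text
clock: 19.4
position: [502.4, 178.1, 119.2]
ee_rot: [1.0, 0.026, -0.002, 0.001]
contact_force: [-9.4, 3.1, 5.5]
gripper_width: 0.1
```

```bash
python3 look.py 15 wrist
```

```text
{'clock': 19.45, 'position': [502.374, 178.051, 119.163], 'ee_rot': [1.0, 0.026, -0.002, 0.001], 'contact_force': [-8.699, 2.263, 6.161], 'gripper_width': 0.103}
```

View pics/wrist_15.png

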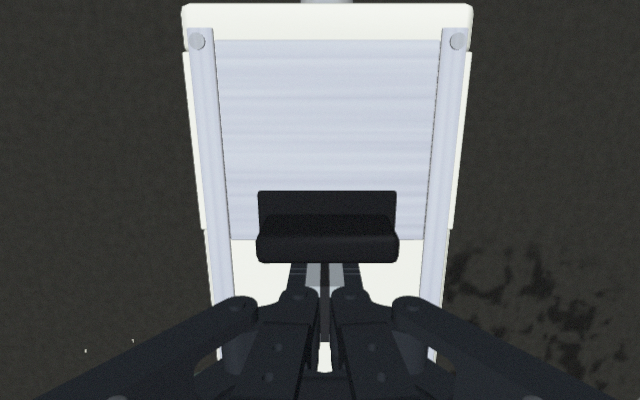

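{"fn": "drive_tool", "kwargs": {
  "plan": [
    [[-0.005,0,0],0],
    [[-0.012,0,0],0],
    [[-0.012,0,0],0],
    [[0,0,-0.02],0],
    [[0,0,-0.035],0],
    [[0,0,-0.035],0],
    [[0,0,-0.03],0],
    [[-0.03,0,-0.01],0],
    [[-0.04,0,0],0],
    [[-0.02,0,0],0],
    [[0,0,0],0]
  ]
}}

```text
clock: 20.82
position: [384.3, 171.8, 249.6]
ee_rot: [1.0, 0.027, 0.0, -0.0]
contact_force: [0.5, 0.7, -0.4]
gripper_width: -0.2
```

```bash
python3 look.py 16 wrist scene top; python3 - <<'E'
from h import *
import cv2
b=cv2.imread('pics/scene_16.png');cv2.imwrite('pics/s16c.png',cv2.resize(b[165:305,225:445],None,fx=3.6,fy=3.6,interpolation=2))
E
```

```text
{'clock': 20.975, 'position': [386.051, 172.44, 249.448], 'ee_rot': [1.0, 0.026, 0.0, -0.0], 'contact_force': [0.496, 0.748, -0.456], 'gripper_width': 0.053}
```

View pics/s16c.png

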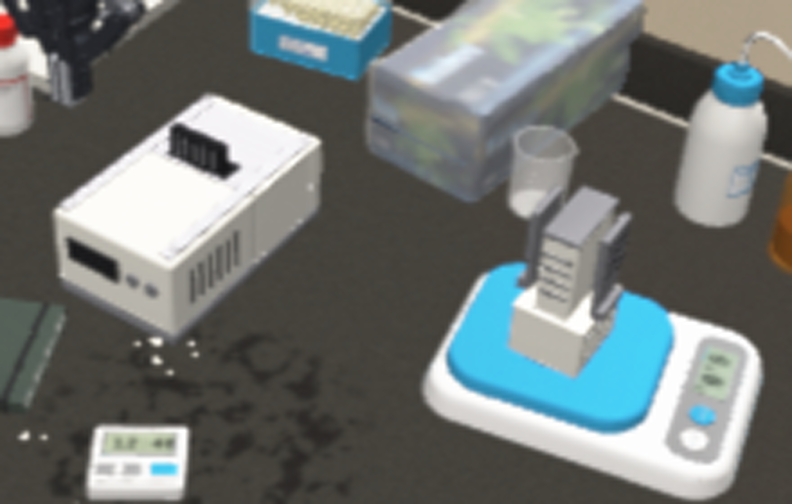

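View pics/wrist_16.png

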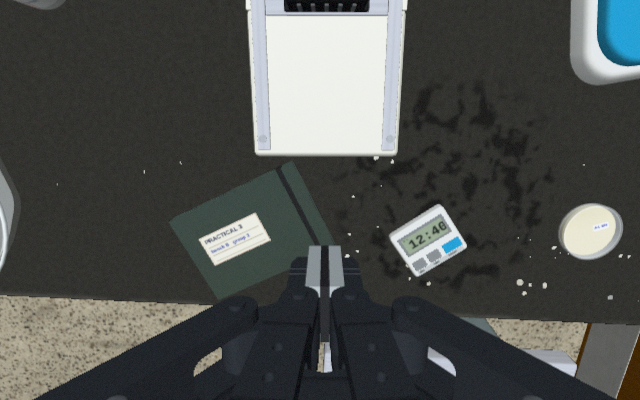

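View pics/top_16.png

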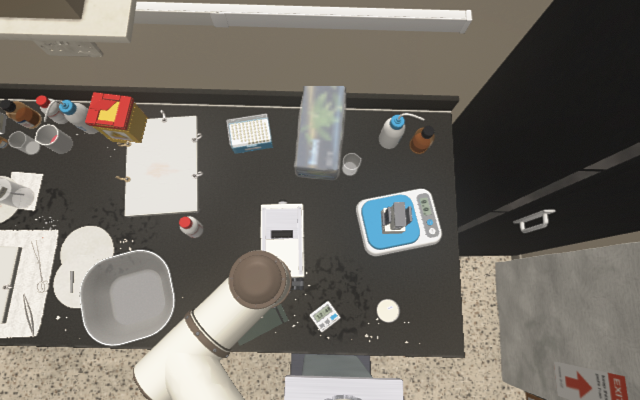

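```bash
python3 - <<'E'
from h import *
s=load("scene_16");w=load("wrist_15");p=(510.2,178.4,.0535)
q=world([(4,27,117),(4,-27,117),(16,27,117),(16,-27,117)],p)
print(((proj(s,q)-(225,165)+.5)*3.6-.5).round(0).tolist())
q=world([(4,27,117),(4,-27,117)],p); print(proj(w,q).round(0).tolist())
# plate rear edge
E
python3 -c "
import cv2;b=cv2.imread('pics/scene_16.png');cv2.imwrite('pics/s16d.png',cv2.resize(b[185:225,255:315],None,fx=12,fy=12,interpolation=2))"
```

```text
[[167.0, 128.0], [221.0, 151.0], [176.0, 121.0], [230.0, 144.0]]
[[256.0, 265.0], [400.0, 265.0]]
```

View pics/s16d.png

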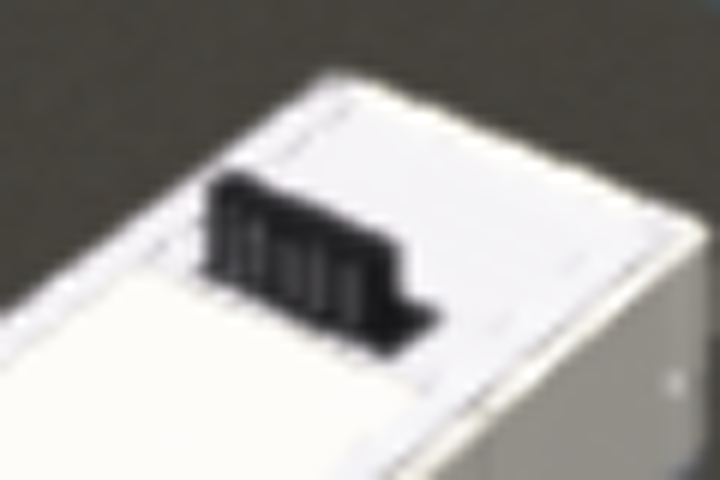

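```bash
python3 -c "
from bench import arm
print(arm.job_done())"
```

```text
the job is handed in; nothing more can be done
None
```

I finished the job and handed it in at about 21 s, well inside the 56 s limit.

**Cartridge:** I pinched the tabs, lifted the cartridge straight out and carried it to the pan. I lowered it in small steps until it touched, then opened the fingers gradually. The last pictures show it upright and clear of the gripper. It sits within a few mm of the pan's centre, which I measured at about (576, -126).

**Shutter:** I pushed the pull with the closed fingers until the plate stopped. At the end the tool no longer moved and the resistance rose from about 1.5 N to 9 N. The pull's position in the scene and wrist pictures agrees with fully shut to about 2 pixels, and no part of the bay shows.

**Other things:** the beaker, the bottles and the rest of the bench look unmoved in the top and scene pictures, and the arm is touching nothing.

**Checks that disagreed:**
- **Gripper opening:** it read about 36.6 mm with the tabs fully squeezed, where the task gives 44 mm. The cartridge released and carried without slipping.
- **Scale display:** it still showed 0.0 with the cartridge on the pan in the last view where I could read it. That is probably a fixed picture, since the images show the cartridge resting on the pan.

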